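# Set and hold the length stop of a track-cutting jig

### The arm

A 6-joint arm with a two-finger parallel gripper is mounted at the origin on a cart in front of the work surface, level with it; the furniture and walls round the work are solid. World frame = base frame: x ahead of the robot, y to its left, z up, the work surface at z = 0. Lengths are in m, angles in rad, forces in N, time in s.
With the tool pointing down it reaches from about 0.25 to 0.775 m from the base axis. Payload 4 kg.
Tool frame: the origin (TCP) lies at the centre of the arm's flange, where the gripper is bolted on; the fingertips stand 199 mm ahead of it and the grasp point (between the pads) lies 180 mm ahead of it (robot.tcp_to_tips is the z of the fingertips in the tool frame, in m); z points along the fingers, y is the line along which they close (so a half turn about z gives the same grasp; the last joint's range is limited). The gripper opens to 94 mm and grips with 3 to 60 N. Pads are 16 mm wide; open, the fingers measure 119 mm over their backs; the gripper's body (75 mm by 177 mm) begins 78 mm behind the grasp point.
Start: joints at [-1.407, 0.087, 1.371, -0, 1.684, -0.103], TCP at [0.145, -0.531, 0.405] pointing down, gripper open.
Joint ranges: [-3.1, 3.1], [-0.76, 2.03], [0.27, 2.55], [-1.08, 4.22], [0.17, 2.65], [-2.57, 2.57]. Speed limits (rad/s): [2.79, 2.79, 3.14, 3.14, 3.14, 3.14].

### API

Orientations are given as [roll, pitch, yaw] about the fixed x, y, z axes, in that order (R = Rz(yaw) Ry(pitch) Rx(roll)).
In Python, from bench import robot gives the robot as it stands.
- The arm moves only by the tool play_rows, never from a script. Its arguments are lists of equal length, an entry for each row: "translation": the shift along the tool's x, y, z scaled (see below), a list of three; "twist": the turn, a rotation vector about the tool's x, y, z scaled (see below), a list of three; "gripper": the opening, from -1 (shut) to 1 (fully open). A call has 1 to 8 rows; each row shifts and turns the commanded pose from where the row before left it, along the tool's axes as they then stand; what a row does not reach is not made up. The controller multiplies each number of a shift by 0.04 m and each number of a turn by 0.1 rad. A row lasts 1/10 s, in which the tool goes at most 50 mm and 8.59 degrees, less where a joint would pass 70% of its speed; a pose out of reach is approached as far as the arm can. A call with a number of a shift or a turn outside -1 to 1 is refused whole. A call with a gripper value outside its range is refused whole. The fingers move at their own pace and stop on an object; the grip force is fixed at half the most. Time passes only in rows, so rows that do not move let the fingers close. It gives the time, the measured TCP pose, the force, the opening and the grip force at its end, in the units of the state.
- robot.get_obs(): the state, without advancing time (a new reading comes with each control period).
- robot.snapshot(name): name is "scene" or "top" or "wrist"; returns the picture (400x640x3 uint8, red, green, blue); there is no depth.
- robot.camera_model(name): a dict with "camera_matrix" (3x3 intrinsics, pixels), "rvec" (rotation vector, rad) and "tvec" (3), from world to camera coordinates, as OpenCV has them. Camera axes: x right, y down, z forward; pixel columns grow to the right and rows downward; lengths in m; the calibration is good to about 2 mm. A picture is of the moment at which its call begins: read the wrist's pose just before it. camera_model takes no time and is no camera call; for the wrist camera it gives the pose at the moment of the call.
- robot.close_job(): hands the job in; it is judged then, once.
Trained networks look in the newest picture that a camera, given by its name, has taken for a name from the list of things; names that differ only in an ending like _2 or _b are one class to them, and where a whole thing is asked for, a point or a joint stands for the part that bears it (a point fixed in the world has none). Each returns a list of dicts, best first, with "score" (0 to 1); they miss things now and then, are a little off and sometimes report something else, mostly with a low value. They report only what shows in the picture. A call takes as long as a camera call.
- robot.recognise(name, camera): "centre" ([x, y, z] in m, in world coordinates, good to about 4 mm: the middle of the surface that is visible of it).
- robot.spot_point(name, camera): "centre" ([x, y, z] in m, in world coordinates, good to about 4 mm: a listed point, or the origin of a listed thing).
The state is a dict: "time": time; "joint_positions": joint angles; "qvel": joint speeds; "joint_torque": joint torques, N m; "tool_pos": TCP position; "ee_rot": TCP orientation; "wrist_force": force on the tool from outside, world axes, zero at the start; "wrist_torque": the same for the moment, N m; "width": finger opening in m; "finger_force": force on a finger pad.
Only numpy, scipy, OpenCV 4.12 (cv2) and the standard library are available. Lean on these libraries where they do the work, as an engineer would, in place of code of your own. Each camera call takes 0.05 s, during which the arm holds its last target. There are 200 camera calls.

### The job

On the track-cutting jig, pull the spring-loaded sliding leg out until its pointer lines up with the brass length mark, and only then squeeze the sliding cam on its collar fully closed, with the leg staying on the mark. Finish while still holding: keep the cam squeezed and the leg at the mark, for the spring would draw it back. Leave the small things lying round the jig where they are.

Things in the scene. Friction and masses are not known exactly. Their poses are not given: they have to be found in the camera images.
- jig: The jig: plywood board 310 x 175 x 12 mm, fixed. Origin on the table under its middle; +x runs along the board, the way the leg is pulled out. On y = 0 a steel guide bar 12 mm square, 45 mm above the table, between posts 58 mm high at x = -122 and +128 mm. On the +y edge an empty track channel (22 mm high), with four saw-guide posts 47 mm high at its -x end; on the -y edge a low scale.
- leg_slide (a joint): How far the sliding leg is pulled out along the jig's +x, in m: 0 drawn in (its spring keeps it there at the start) to 0.14. The spring pulls it back with about 3 N when in, 5 N when fully out, whether the cam is open or closed.
- leg_grip (a point): Point on the leg's black collar (40 x 22 x 24 mm, on the guide bar, top at 57 mm), 45 mm above the table, midway between the outer faces of the fixed rubber pad on its +y side and the CLOSED cam on its -y side; axes as the jig's. A grasp from above closing along y centres here: 48 mm wide, 36 with the cam closed. Pad and cam are 26 mm high and reach from 26 mm behind this point (-x) to 8 mm ahead.
- cross_bar (a point): Middle of the rear (-x) face of the leg's aluminium cross bar, 12 mm ahead (+x) of leg_grip: 100 mm across in y, 8 mm thick, 34 to 56 mm above the table. Fingers let down on both sides of the collar behind it draw the leg out by it. Beside the collar there is free room down to 16 mm above the table (22 mm at the channel wall, 42 mm out on the +y side).
- stop_foot (a point): Lower end of the stop foot that hangs from the +y end of the cross bar over the track channel, 16 mm above the table; it is part of the leg, 8 x 26 x 34 mm.
- cam_slide (a joint): The sliding cam: 0 = open, 0.012 = fully closed (m). It rides on the leg and slides along the jig's +y into the collar, against 3 N of friction, and stays where it is left.
- cam: The cam: a ribbed grey plastic plate on the -y side of the collar, 34 x 6 x 26 mm (32 to 58 mm above the table), on a steel wedge, to be pressed towards +y. Its origin is at table level under the collar's middle when open; cam_face tells where the plate is.
- cam_face (a point): Centre of the outer face of the cam plate, which looks to the jig's -y, 45 mm above the table.
- leg_pointer (a point): Tip of the small pointer at the -y end of the leg's cross bar, 45 mm above the table, 16 mm ahead (+x) of leg_grip.
- mark: The length mark: brass clip 14 x 18 mm with an upright blade 3 mm thick, its top 45 mm above the table, fixed on the scale on the jig's -y side. Origin at the middle of its underside, 15 mm above the table; axes as the jig's. The pointer is on the mark when both have the same x along the jig. Its place on the scale varies: the leg must come out 30 to 110 mm.
- sanding_block: cork-brown sanding block, 35 x 64 x 22 mm, loose, a bystander; origin at the centre of its underside.
- re_railer: grey plastic re-railing ramp, 19 x 110 x 14 mm, loose, a bystander; origin at the centre of its underside.
- tank_wagon: model tank wagon, 18 x 77 x 29 mm, loose, a bystander; origin at the centre of its underside.

How it is judged:
On the way, in this order (a step that is already met when the one before it is completed fails the run):
1. the leg is pulled out so that its pointer is at the mark (within 5 mm) while the cam is still open (x of leg_pointer in the frame of mark between -0.005 and 0.005 m and value of joint cam_slide below 0.005 m), for 0.2 s.
2. the cam is squeezed closed with the pointer at the mark (x of leg_pointer in the frame of mark between -0.005 and 0.005 m and value of joint cam_slide above 0.0105 m), for 0.2 s.
At the end, for the whole second after the job is handed in: The robot is still holding: the leg's pointer is within 5 mm of the mark along the jig and at rest, the cam is closed (at least 10.5 of 12 mm) with the fingers pressing on it with more than 3 N, and each of the three loose things is within 20 mm of where it lay (all of step 2 and contact force between the fingers and cam above 3 N and velocity of joint leg_slide between -0.01 and 0.01 m/s and distance of each of sanding_block, re_railer, tank_wagon from where it was at the start of the episode below 0.02 m); the arm keeps its last pose, push and grip.
It fails at once if the cam is more than two thirds closed while the pointer is more than 10 mm off the mark (value of joint cam_slide above 0.008 m and not (x of leg_pointer in the frame of mark between -0.01 and 0.01 m)).
It fails at once if a loose thing beside the jig is moved by more than 30 mm (distance of any of sanding_block, re_railer, tank_wagon from where it was at the start of the episode above 0.03 m).
It also fails if it takes over 34 s, if anything falls off the work surface, if the arm or the gripper's body presses on something with over 40 N, if the wrist force passes 120 N, or if a joint passes its speed limit or range.

## Working session

There is one attempt and no reset: what is moved stays moved. The work goes in short steps, Python scripts to look and compute and a tool call to move; the robot and the scene stay as the last step left them, time stands still between calls to the robot, and variables do not carry over. Pictures are saved under pics/ and viewed, at most 10 in all, crops included, and the job is handed in when it is done.

Besides the shell and the picture viewer there is one more tool, called in YAML: its name, and indented under it one key for each argument. play_rows: Moves the arm, as the interface text tells. Its arguments: {"type":"object","properties":{"translation":{"type":"array","items":{"type":"array","items":{"type":"number","minimum":-1,"maximum":1}}},"twist":{"type":"array","items":{"type":"array","items":{"type":"number","minimum":-1,"maximum":1}}},"gripper":{"type":"array","items":{"type":"number"}}},"required":["translation","twist","gripper"]}

```bash
mkdir -p pics
cat > h.py <<'E'
import numpy as np, cv2
from bench import robot
def snap(cam,fn):
    im=robot.snapshot(cam); cv2.imwrite('pics/'+fn,im[:,:,::-1]); return im
def proj(cam,p):
    m=robot.camera_model(cam); return cv2.projectPoints(np.float64([p]),np.float64(m['rvec']),np.float64(m['tvec']),np.float64(m['camera_matrix']),None)[0].ravel()
E
python3 - <<'E'
from h import *
np.set_printoptions(precision=4,suppress=True)
o=robot.get_obs();print(o['time'],o['tool_pos'],o['ee_rot'],o['width'])
a=snap('top','top1.png');b=snap('scene','scene1.png')
for n in ['jig','leg_grip','cross_bar','leg_pointer','mark','cam_face','stop_foot','sanding_block','re_railer','tank_wagon']:
  for c in ['top','scene']:
    r=robot.spot_point(n,c)
    print(n,c,[(round(x['score'],2),np.round(x['centre'],4),proj(c,x['centre']).round()) for x in r[:2]])
E
```

```text
0.0 [ 0.145  -0.5304  0.4035] [-3.1394 -0.0002  0.2668] 0.09383660751166192
jig top [(0.7, array([ 0.5771,  0.1344, -0.0016]), array([318., 177.]))]
jig scene [(0.7, array([ 0.5748,  0.1396, -0.0018]), array([307., 220.]))]
leg_grip top [(0.75, array([0.4037, 0.161 , 0.0028]), array([303., 263.])), (0.66, array([0.6447, 0.1311, 0.0436]), array([320., 140.]))]
leg_grip scene [(0.69, array([0.6453, 0.1316, 0.0457]), array([277., 188.]))]
cross_bar top [(0.78, array([0.6357, 0.1326, 0.0453]), array([319., 144.]))]
cross_bar scene [(0.58, array([0.6342, 0.1344, 0.0413]), array([281., 193.]))]
leg_pointer top [(0.74, array([0.6395, 0.1944, 0.042 ]), array([287., 142.]))]
leg_pointer scene [(0.65, array([0.6457, 0.1333, 0.0432]), array([276., 190.])), (0.62, array([0.6359, 0.1923, 0.0456]), array([264., 208.]))]
mark top [(0.63, array([0.5365, 0.2156, 0.0139]), array([276., 196.]))]
mark scene [(0.66, array([0.6214, 0.0707, 0.0132]), array([303., 188.])), (0.49, array([0.5434, 0.2189, 0.014 ]), array([301., 245.]))]
cam_face top [(0.57, array([0.6414, 0.1959, 0.0446]), array([286., 141.])), (0.53, array([0.6593, 0.159 , 0.0496]), array([305., 132.]))]
cam_face scene [(0.62, array([0.6588, 0.161 , 0.0435]), array([263., 196.]))]
stop_foot top [(0.58, array([0.618 , 0.0681, 0.0159]), array([351., 156.])), (0.21, array([0.6356, 0.1347, 0.0452]), array([318., 144.]))]
stop_foot scene [(0.82, array([0.6194, 0.0692, 0.0178]), array([304., 186.]))]
sanding_block top [(0.72, array([ 0.6333,  0.0171, -0.0009]), array([375., 151.]))]
sanding_block scene [(0.94, array([0.6267, 0.0129, 0.0035]), array([314., 176.]))]
re_railer top [(0.79, array([0.4067, 0.1594, 0.0017]), array([304., 261.]))]
re_railer scene [(0.64, array([0.4072, 0.1569, 0.0031]), array([384., 252.]))]
tank_wagon top [(0.71, array([0.5542, 0.0175, 0.0005]), array([375., 189.]))]
tank_wagon scene [(0.69, array([ 0.5541,  0.0197, -0.0006]), array([343., 188.]))]
```

View pics/top1.png

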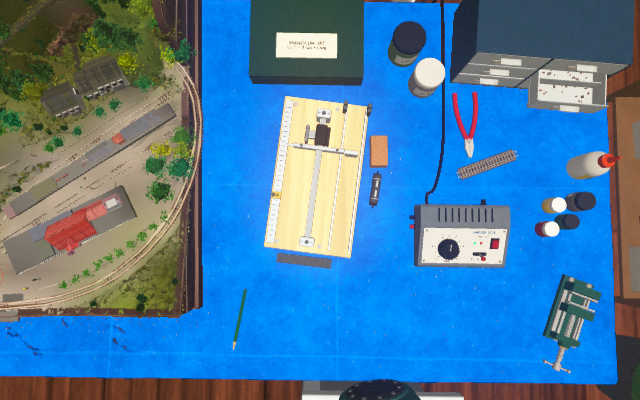

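View pics/scene1.png

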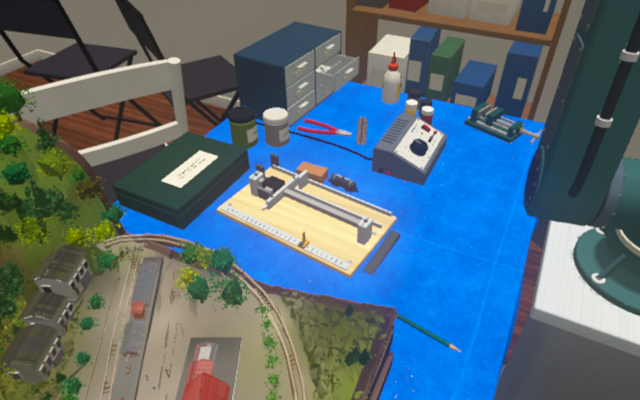

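The jig's +x points back towards the robot (yaw about π−0.15). The leg is at the far end near px (320,148) and the brass mark is at px (276,196) in the top view. The bystanders are the block (378,151), the wagon (375,189) and the ramp (304,261). The pull needed is about 100 mm.

play_rows:
  translation:
    - [0,0,0]
    - [0,0,0]
    - [0,0,0]
    - [0,0,0]
    - [0,0,0]
    - [0.47,-0.87,0]
    - [0.47,-0.87,0]
    - [0.47,-0.87,0]
  twist:
    - [0,0,0.834]
    - [0,0,0.834]
    - [0,0,0.834]
    - [0,0,0.834]
    - [0,0,0.834]
    - [0,0,0]
    - [0,0,0]
    - [0,0,0]
  gripper: [1,1,1,1,1,1,1,1]

```text
time: 1.9
tool_pos: [0.2168, -0.4348, 0.4046]
ee_rot: [-3.141, -0.0, -0.151]
wrist_force: [-0.0, -1.4, 0.6]
width: 0.094
finger_force: 0.0
```

play_rows:
  translation:
    - [0.47,-0.87,0]
    - [0.47,-0.87,0]
    - [0.47,-0.87,0]
    - [0.47,-0.87,0]
    - [0.47,-0.87,0]
    - [0.47,-0.87,0]
    - [0.47,-0.87,0]
    - [0.47,-0.87,0]
  twist:
    - [0,0,0]
    - [0,0,0]
    - [0,0,0]
    - [0,0,0]
    - [0,0,0]
    - [0,0,0]
    - [0,0,0]
    - [0,0,0]
  gripper: [1,1,1,1,1,1,1,1]

```text
time: 2.7
tool_pos: [0.4074, -0.1815, 0.405]
ee_rot: [3.141, -0.001, -0.15]
wrist_force: [1.1, -1.3, -1.1]
width: 0.094
finger_force: 0.0
```

play_rows:
  translation:
    - [0.47,-0.87,0]
    - [0.47,-0.87,0]
    - [0.47,-0.87,0]
    - [0.47,-0.87,0]
    - [0.47,-0.87,0]
    - [0.47,-0.87,0]
    - [0.47,-0.87,0]
    - [0.47,-0.87,0]
  twist:
    - [0,0,0]
    - [0,0,0]
    - [0,0,0]
    - [0,0,0]
    - [0,0,0]
    - [0,0,0]
    - [0,0,0]
    - [0,0,0]
  gripper: [1,1,1,1,1,1,1,1]

```text
time: 3.5
tool_pos: [0.5979, 0.0713, 0.4047]
ee_rot: [3.141, -0.0, -0.15]
wrist_force: [0.9, -0.5, 0.5]
width: 0.0939
finger_force: 0.0
```

play_rows:
  translation:
    - [-0.13,-0.87,0]
    - [-0.13,-0.87,0]
    - [0,0,0]
    - [0,0,0]
  twist:
    - [0,0,0]
    - [0,0,0]
    - [0,0,0]
    - [0,0,0]
  gripper: [1,1,1,1]

```text
time: 3.9
tool_pos: [0.5972, 0.1407, 0.4044]
ee_rot: [3.141, 0.0, -0.149]
wrist_force: [0.8, -0.1, 0.1]
width: 0.094
finger_force: 0.0
```

```bash
cat > look.py <<'E'
from h import *
import sys
np.set_printoptions(precision=4,suppress=True)
o=robot.get_obs();print(o['time'],o['tool_pos'],o['ee_rot'],o['width'])
snap('wrist',sys.argv[1])
for n in sys.argv[2:]:
    r=robot.spot_point(n,'wrist')
    print(n,[(round(x['score'],2),np.round(x['centre'],4),proj('wrist',x['centre']).round()) for x in r[:3]])
E
python3 look.py w1.png leg_grip cross_bar leg_pointer mark cam_face jig stop_foot
```

```text
3.9 [0.5972 0.1407 0.4044] [ 3.1407  0.0002 -0.1486] 0.0939691447577399
leg_grip [(0.83, array([0.6442, 0.1279, 0.0463]), array([320., 145.])), (0.35, array([0.6354, 0.1296, 0.0474]), array([320., 154.]))]
cross_bar [(0.74, array([0.6329, 0.1343, 0.0467]), array([315., 157.])), (0.45, array([0.5366, 0.215 , 0.0121]), array([264., 239.])), (0.27, array([ 0.4091,  0.1597, -0.0005]), array([322., 314.]))]
leg_pointer [(0.72, array([0.6384, 0.1962, 0.0438]), array([258., 160.]))]
mark [(0.45, array([0.5394, 0.2145, 0.016 ]), array([263., 238.])), (0.45, array([0.624 , 0.0678, 0.0153]), array([373., 152.]))]
cam_face [(0.69, array([0.6588, 0.1602, 0.0433]), array([288., 136.])), (0.18, array([ 0.5537,  0.019 , -0.0024]), array([415., 200.]))]
jig [(0.94, array([ 0.5767,  0.1413, -0.0011]), array([317., 197.]))]
stop_foot []
```

View pics/w1.png

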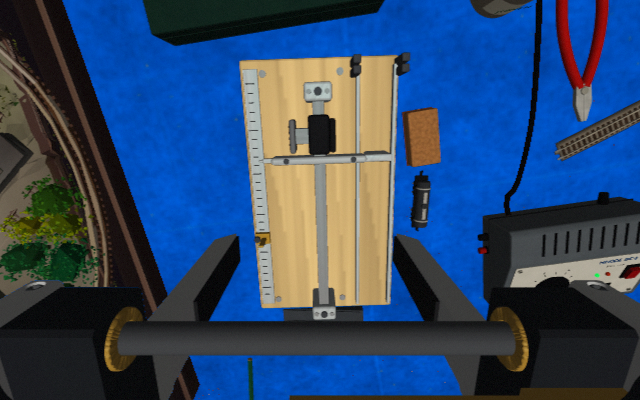

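```bash
cat >> h.py <<'E'
def back(cam,uv,z):
    m=robot.camera_model(cam);K=np.float64(m['camera_matrix']);R=cv2.Rodrigues(np.float64(m['rvec']))[0];t=np.float64(m['tvec']).ravel()
    d=R.T@np.linalg.solve(K,[uv[0],uv[1],1]);c=-R.T@t
    return c+d*(z-c[2])/d[2]
E
python3 - <<'E'
from h import *
im=cv2.imread('pics/w1.png')
cv2.imwrite('pics/w1c.png',np.hstack([cv2.resize(im[110:260,235:305],None,fx=4,fy=4,interpolation=2),cv2.resize(im[110:260,285:415],None,fx=4,fy=4,interpolation=2)[:, :519]]))
for uv,z in [((317.5,90),.058),((324,313.5),.058),((241,60),.012),((261,306),.012),((262,160),.045),((263,238),.045)]: print(uv,back('wrist',uv,z).round(4))
E
```

```text
(317.5, 90) [0.6984 0.1225 0.058 ]
(324, 313.5) [0.4491 0.1525 0.058 ]
(241, 60) [0.7447 0.1994 0.012 ]
(261, 306) [0.4416 0.2383 0.012 ]
(262, 160) [0.6381 0.192  0.045 ]
(263, 238) [0.5497 0.2085 0.045 ]
```

View pics/w1c.png

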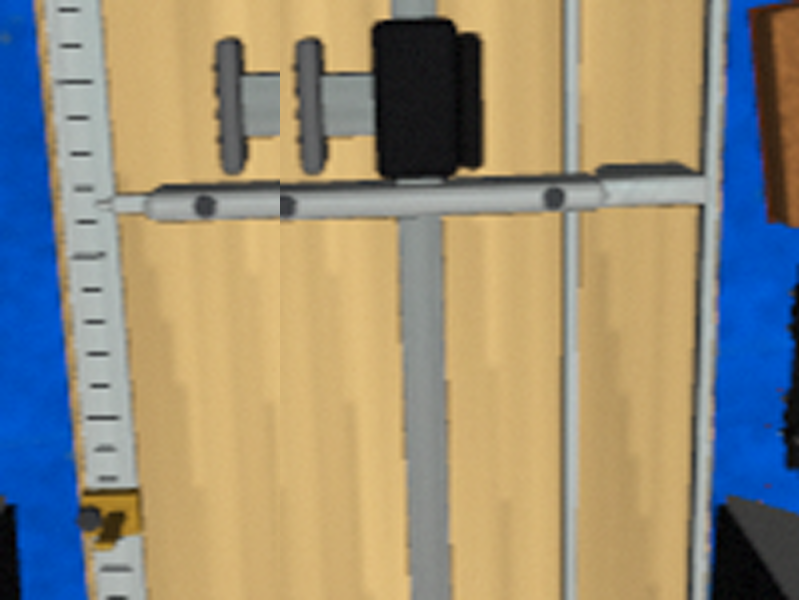

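The mark's brass clip is at about px (262,238) and the pointer tip at (261,160.7). The cam is open at the left of the collar. From the posts, the jig is tilted 0.124 rad. I'll line up over the collar and go down.

play_rows:
  translation:
    - [0.66,0.07,0]
    - [0.66,0.07,0]
    - [0,0,0.87]
    - [0,0,0.87]
    - [0,0,0.87]
    - [0,0,0]
    - [0,0,0]
  twist:
    - [0,0,-0.25]
    - [0,0,0]
    - [0,0,0]
    - [0,0,0]
    - [0,0,0]
    - [0,0,0]
    - [0,0,0]
  gripper: [1,1,1,1,1,1,1]

```text
time: 5.0
tool_pos: [0.6488, 0.127, 0.3001]
ee_rot: [3.141, 0.001, -0.126]
wrist_force: [0.5, -0.3, 0.8]
width: 0.0941
finger_force: 0.0
```

```bash
python3 look.py w2.png leg_grip cross_bar leg_pointer mark cam_face; python3 -c "
from h import *
im=cv2.imread('pics/w2.png')
print(robot.get_obs()['time'])"
```

```text
5.0 [0.6488 0.127  0.3001] [ 3.1412  0.0012 -0.1256] 0.09409793738401959
leg_grip [(0.95, array([0.6458, 0.1273, 0.0479]), array([317., 225.]))]
cross_bar [(0.59, array([0.6305, 0.132 , 0.0449]), array([314., 242.]))]
leg_pointer [(0.6, array([0.635 , 0.196 , 0.0417]), array([236., 245.]))]
mark []
cam_face []
5.3
```

View pics/w2.png

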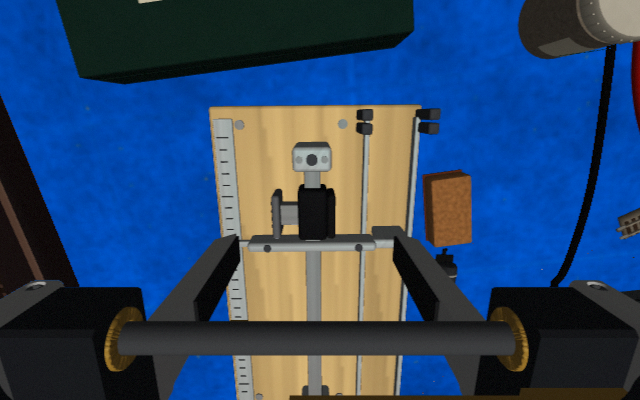

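The fingers straddle the collar: grip at px (317,225), tips behind the cross bar. I'll go down and pull about 90 mm.

play_rows:
  translation:
    - [0,0,0.6]
    - [0,0,0.6]
    - [0,0,0.5]
    - [0,0,0.17]
    - [0,0,0]
  twist:
    - [0,0,0]
    - [0,0,0]
    - [0,0,0]
    - [0,0,0]
    - [0,0,0]
  gripper: [1,1,1,1,1]

```text
time: 5.8
tool_pos: [0.6486, 0.1273, 0.2247]
ee_rot: [3.141, 0.002, -0.125]
wrist_force: [-0.1, -0.9, 0.4]
width: 0.0944
finger_force: 0.0
```

play_rows:
  translation:
    - [-0.2,0,0]
    - [-0.3,0,0]
    - [-0.4,0,0]
    - [-0.4,0,0]
    - [-0.4,0,0]
    - [-0.4,0,0]
    - [-0.3,0,0]
    - [0,0,0]
  twist:
    - [0,0,0]
    - [0,0,0]
    - [0,0,0]
    - [0,0,0]
    - [0,0,0]
    - [0,0,0]
    - [0,0,0]
    - [0,0,0]
  gripper: [1,1,1,1,1,1,1,1]

```text
time: 6.6
tool_pos: [0.5536, 0.1392, 0.2279]
ee_rot: [3.142, -0.006, -0.124]
wrist_force: [3.9, -2.9, -2.1]
width: 0.0938
finger_force: 1.9
```

```bash
python3 look.py w3.png leg_pointer mark leg_grip cam_face
python3 - <<'E'
from h import *
im=snap('scene','s3.png')
for n in ['leg_pointer','mark']:
    print(n,[(round(x['score'],2),np.round(x['centre'],4)) for x in robot.spot_point(n,'scene')[:3]])
w=cv2.imread('pics/w3.png');s=im[:,:,::-1]
cv2.imwrite('pics/c3.png',np.hstack([cv2.resize(w[190:340,180:280],(400,600),interpolation=2),cv2.resize(s[175:275,250:316],(396,600),interpolation=2)]))
E
```

```text
6.6 [0.5536 0.1392 0.2279] [ 3.1416 -0.0064 -0.1243] 0.09382096198762048
leg_pointer []
mark []
leg_grip [(0.58, array([0.5565, 0.1369, 0.0438]), array([320., 258.]))]
cam_face [(0.74, array([0.5696, 0.1703, 0.045 ]), array([258., 244.]))]
leg_pointer [(0.6, array([0.5478, 0.2034, 0.0443]))]
mark [(0.64, array([0.5407, 0.217 , 0.0133])), (0.54, array([ 0.556 ,  0.0157, -0.0023]))]
```

View pics/c3.png

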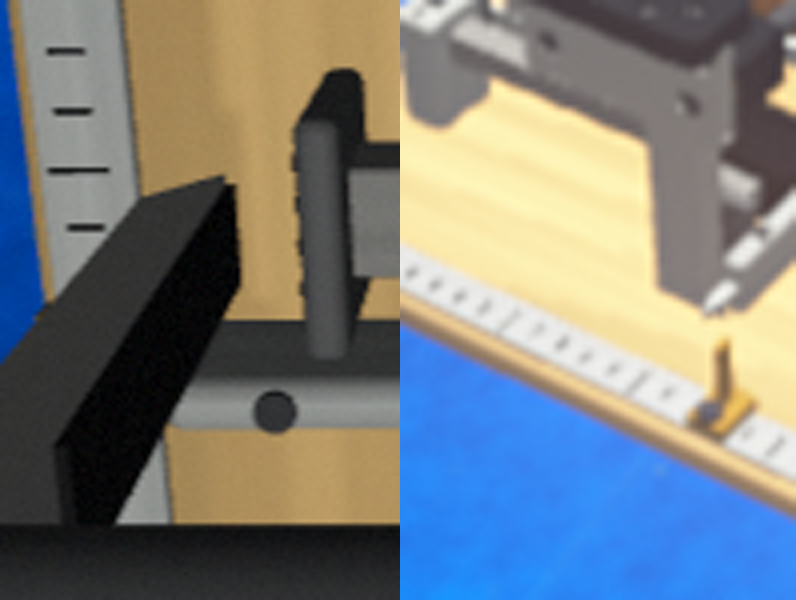

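Scene crop: the pointer tip is at scene px (301.3,227.5) and the blade top at (303.5,231.7), just short of the mark. Both are 45 mm high, so I'll compare them there.

Run:
```python
from h import *
x=np.array([-.9923,.1235]);y=np.array([-.1235,-.9923])
p=back('scene',(301.3,227.5),.045);
for uv,z in [((303.5,231.7),.045),((303.5,241.3),.017),((304,243.5),.016)]:
    m=back('scene',uv,z); print(m.round(4),(m-p)[:2]@x,(m-p)[:2]@y)
g=np.array([.5738,.1375]); # bar line at jig x=.003
print(p.round(4),(p[:2]-g)@x+.003,(p[:2]-g)@y)
m=np.array([.5394,.2145]);print('mark w1',(m-g)@x+.003,(m-g)@y)
print(robot.get_obs()['tool_pos'])
```

```text
[0.5393 0.2142 0.045 ] 0.009579583607470252 -0.006527187571649346
[0.5423 0.2108 0.017 ] 0.006187379531466741 -0.003534796791770506
[0.5393 0.2144 0.016 ] 0.00959691999104245 -0.006748563014553648
[0.548  0.2065 0.045 ] 0.03713786038769375 -0.065293814123915
mark w1 0.046644619999999984 -0.07215869999999998
[0.55458927 0.13938241 0.22677451]
```

play_rows:
  translation:
    - [-0.12,0,0.03]
    - [-0.12,0,0.03]
    - [0,0,0]
    - [0,0,0]
    - [0,0,0]
  twist:
    - [0,0,0]
    - [0,0,0]
    - [0,0,0]
    - [0,0,0]
    - [0,0,0]
  gripper: [1,1,1,1,1]

```text
time: 7.5
tool_pos: [0.5443, 0.1408, 0.2232]
ee_rot: [-3.141, -0.001, -0.125]
wrist_force: [5.3, 0.5, 2.3]
width: 0.0945
finger_force: 2.3
```

Run:
```python
from h import *
print(robot.get_obs()['tool_pos'])
im=snap('scene','s4.png')
print([(round(x['score'],2),np.round(x['centre'],4)) for x in robot.spot_point('leg_pointer','scene')[:3]])
s=im[:,:,::-1]
cv2.imwrite('pics/c4.png',cv2.resize(s[205:255,270:330],(720,600),interpolation=2))
```

```text
[0.54429737 0.14079209 0.22322686]
[(0.77, array([0.5344, 0.2017, 0.0438]))]
```

View pics/c4.png

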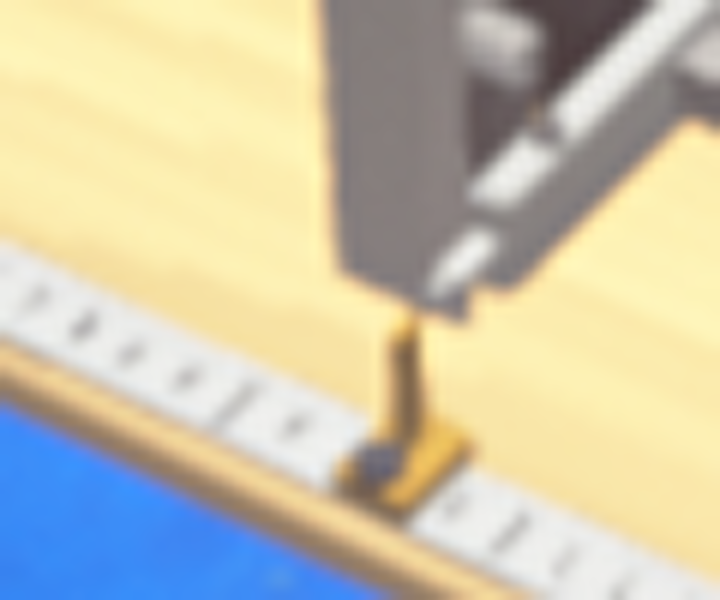

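Pointer tip at crop (432,290), i.e. px (305.5,228.7), now close to in line with the blade top at crop (405,322), i.e. px (303.3,231.4).

Run:
```python
from h import *
x=np.array([-.9923,.1235]);y=np.array([-.1235,-.9923])
p=back('scene',(305.5,228.7),.045)
for uv in [(303.3,231.4),(302.3,232.2),(304.4,230.8)]:
    m=back('scene',uv,.045); print(m.round(4),(m-p)[:2]@x,(m-p)[:2]@y)
print(p)
```

```text
[0.54   0.2137 0.045 ] 0.000836585179291017 -0.007731801361619341
[0.5406 0.2162 0.045 ] 0.0005753467345730099 -0.01034212661692451
[0.539  0.2115 0.045 ] 0.0015446161133181799 -0.005425887261511297
[0.53984409 0.20588929 0.045     ]
```

Within about 1 mm. I'll nudge 1 mm, dwell, then close.

play_rows:
  translation:
    - [-0.03,0,0]
    - [0,0,0]
    - [0,0,0]
    - [0,0,0]
  twist:
    - [0,0,0]
    - [0,0,0]
    - [0,0,0]
    - [0,0,0]
  gripper: [1,1,1,1]

```text
time: 8.0
tool_pos: [0.543, 0.1409, 0.2232]
ee_rot: [-3.141, -0.001, -0.125]
wrist_force: [4.2, 2.0, 2.8]
width: 0.0942
finger_force: 2.4
```

play_rows:
  translation:
    - [0,0,0]
    - [0,0,0]
    - [0,0,0]
    - [0,0,0]
    - [0,0,0]
    - [0,0,0]
    - [0,0,0]
    - [0,0,0]
  twist:
    - [0,0,0]
    - [0,0,0]
    - [0,0,0]
    - [0,0,0]
    - [0,0,0]
    - [0,0,0]
    - [0,0,0]
    - [0,0,0]
  gripper: [0.6,0.3,0,-0.2,-0.5,-1,-1,-1]

```text
time: 8.8
tool_pos: [0.5425, 0.142, 0.2219]
ee_rot: [-3.137, 0.002, -0.126]
wrist_force: [5.9, 4.9, -3.0]
width: 0.0354
finger_force: 30.7
```

play_rows:
  translation:
    - [0,0,0]
    - [0,0,0]
    - [0,0,0]
    - [0,0,0]
    - [0,0,0]
    - [0,0,0]
  twist:
    - [0,0,0]
    - [0,0,0]
    - [0,0,0]
    - [0,0,0]
    - [0,0,0]
    - [0,0,0]
  gripper: [-1,-1,-1,-1,-1,-1]

```text
time: 9.4
tool_pos: [0.5425, 0.1422, 0.2219]
ee_rot: [-3.137, 0.002, -0.125]
wrist_force: [5.5, 5.1, -2.4]
width: 0.0352
finger_force: 30.7
```

Run:
```python
from h import *
print(robot.get_obs()['tool_pos'])
im=snap('scene','s5.png')
s=im[:,:,::-1]
cv2.imwrite('pics/c5.png',cv2.resize(s[195:255,270:330],(600,600),interpolation=2))
```

```text
[0.54247034 0.14216212 0.22191122]
```

View pics/c5.png

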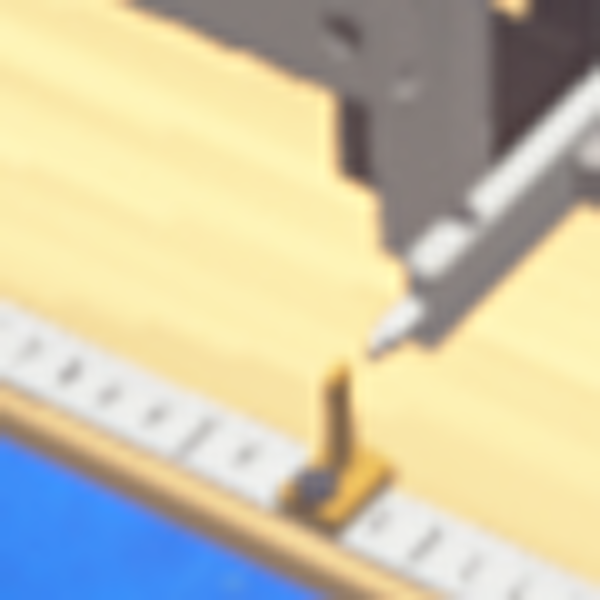

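Gripped, with the width at 35 mm, so the cam is closed. The pointer tip is at px (306.8,229.8) and the blade top at (303.4,231.4).

Run:
```python
from h import *
x=np.array([-.9923,.1235]);y=np.array([-.1235,-.9923])
for u in [(306.7,229.8),(307.2,229.3),(306.3,230.2)]:
  p=back('scene',u,.045)
  for uv in [(303.3,231.3),(302.8,231.8),(304,230.8)]:
    m=back('scene',uv,.045); print(m.round(4),((m-p)[:2]@x).round(4),((m-p)[:2]@y).round(4))
p=back('scene',(306.7,229.8),.045);print(p,proj('scene',[*(p[:2]+.01*x),.045])-[306.7,229.8],proj('scene',[*(p[:2]-.01*y),.045])-[306.7,229.8])
```

```text
[0.5401 0.2134 0.045 ] -0.0027 -0.0064
[0.5403 0.2149 0.045 ] -0.0027 -0.0079
[0.5396 0.2118 0.045 ] -0.0025 -0.0047
[0.5401 0.2134 0.045 ] -0.0027 -0.0079
[0.5403 0.2149 0.045 ] -0.0027 -0.0095
[0.5396 0.2118 0.045 ] -0.0024 -0.0062
[0.5401 0.2134 0.045 ] -0.0027 -0.0052
[0.5403 0.2149 0.045 ] -0.0027 -0.0067
[0.5396 0.2118 0.045 ] -0.0025 -0.0035
[0.53659459 0.20741376 0.045     ] [4.63209775 2.18392682] [-3.34895702  3.27833891]
```

play_rows:
  translation:
    - [0.04,0,0]
    - [0,0,0]
    - [0,0,0]
    - [0,0,0]
    - [0,0,0]
    - [0,0,0]
  twist:
    - [0,0,0]
    - [0,0,0]
    - [0,0,0]
    - [0,0,0]
    - [0,0,0]
    - [0,0,0]
  gripper: [-1,-1,-1,-1,-1,-1]

```text
time: 10.05
tool_pos: [0.544, 0.142, 0.2219]
ee_rot: [-3.137, 0.002, -0.125]
wrist_force: [5.5, 5.5, -3.5]
width: 0.0354
finger_force: 30.7
```

Run:
```python
from h import *
o=robot.get_obs();print(o['tool_pos'],o['qvel'].__abs__() if hasattr(o['qvel'],'__abs__') else o['qvel'])
im=snap('scene','s6.png')
for n in ['leg_pointer','mark','cam_face','leg_grip','sanding_block','tank_wagon','re_railer']:
  print(n,[(round(x['score'],2),np.round(x['centre'],4)) for x in robot.spot_point(n,'scene')[:2]])
s=im[:,:,::-1]
cv2.imwrite('pics/c6.png',cv2.resize(s[195:255,270:330],(600,600),interpolation=2))
```

```text
[0.5440158  0.14197084 0.22191548] [0.00083164 0.00068166 0.00082964 0.00207805 0.0004402  0.00113215]
leg_pointer [(0.88, array([0.5326, 0.2061, 0.0442]))]
mark [(0.48, array([0.5414, 0.2157, 0.0151]))]
cam_face [(0.64, array([0.5189, 0.0817, 0.0181])), (0.44, array([0.5599, 0.1602, 0.0437]))]
leg_grip [(0.68, array([0.5439, 0.1455, 0.0451])), (0.47, array([0.5211, 0.0806, 0.0158]))]
sanding_block [(0.23, array([0.5584, 0.1598, 0.0422]))]
tank_wagon [(0.59, array([ 0.5593,  0.0175, -0.001 ]))]
re_railer []
```

View pics/c6.png

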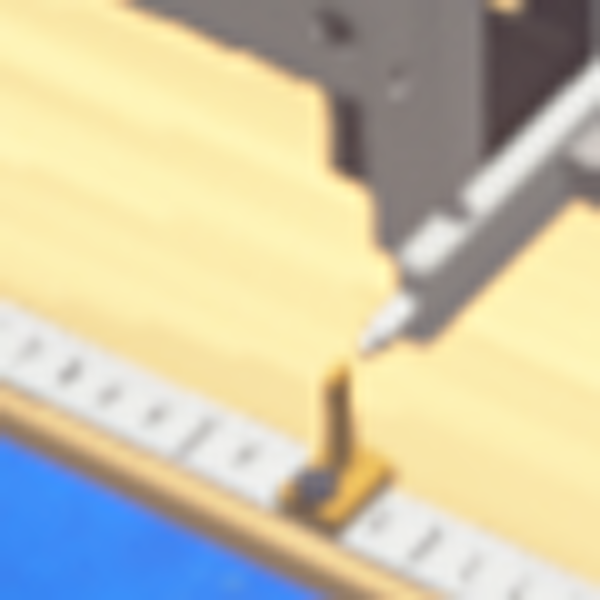

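The tip is now in line with the blade along the cross-bar direction, within about 1 mm. The arm is still, the grip is 30 N and the cam is shut, so I'm handing it in.

```bash
python3 -c "
from bench import robot
print(robot.close_job())"
```

```text
the job is handed in; nothing more can be done
None
```

I handed the job in with the leg pulled out to within about 1 mm of the brass mark, by my scene-camera measurement, and the cam squeezed shut at about 30 N. I re-located only the wagon near the end (within about 6 mm of its start); the last check didn't find the block or the ramp, and the verdict wasn't shown.

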